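# Clamp the pressure cooker lid down until the knob clicks

### The arm

A 6-joint arm with a two-finger parallel gripper is mounted at the origin on the work surface. World frame = base frame: x ahead of the robot, y to its left, z up, the work surface at z = 0. Lengths are in m, angles in rad, forces in N, time in s.
With the tool pointing down it reaches from about 0.3 to 0.75 m from the base axis. Payload 8.5 kg.
Tool frame: the origin (TCP) lies at the very end of the fingers, on their centre line; the grasp point (between the pads) lies 19 mm behind it; z points along the fingers, y is the line along which they close (so a half turn about z gives the same grasp; the last joint's range is limited). The gripper opens to 88 mm and grips with 3 to 60 N. Pads are 18 mm wide; open, the fingers measure 123 mm over their backs; the gripper's body (75 mm by 187 mm) begins 45 mm behind the grasp point.
Start: joints at [1.018, 0.381, 1.297, -0, 1.464, -0.215], TCP at [0.182, 0.519, 0.239] pointing down, gripper open.
Joint ranges: [-3.11, 3.11], [-0.89, 2.33], [0.22, 2.48], [-1.42, 4.56], [0.17, 2.85], [-2.88, 2.88]. Speed limits (rad/s): [2.39, 2.39, 3.14, 3.14, 3.14, 3.14].

### API

Orientations are given as a unit quaternion [x, y, z, w].
In Python, from rig import robot gives the robot as it stands. The module is installed in compiled form; this text tells all that it offers.
- The arm moves only by the tool step_arm, never from a script. Its argument "series" is a list that holds one entry, the list of rows, each a list of 7 numbers: the opening, from -1 (shut) to 1 (fully open), then the shift along the tool's x, y, z as a fraction of full scale, then the turn, a rotation vector about the tool's x, y, z as a fraction of full scale. A call has 1 to 10 rows; each row is the pose to reach, as a shift and turn from the pose commanded when the call began, along the tool's axes at that moment; what a row does not reach only later rows make up. Full scale, the value 1, is 25 cm for a shift and 120 degrees for a turn. A row lasts 1/10 s, in which the tool goes at most 50 mm and 8.59 degrees, less where a joint would pass 70% of its speed; a pose out of reach is approached as far as the arm can. A call with a number of a shift or a turn outside -1 to 1 is refused whole. A call with a gripper value outside its range is refused whole. The fingers move at their own pace and stop on an object; the grip force is fixed at half the most. Time passes only in rows, so rows that repeat a pose let the fingers close. It gives the time, the measured TCP pose, the force, the opening and the grip force at its end, in the units of the state.
- robot.observe(): the state, without advancing time (a new reading comes with each control period).
- robot.get_image(name): name is "side" or "top" or "wrist"; returns the picture (384x512x3 uint8, red, green, blue); there is no depth.
- robot.calibration(name): a dict with "mtx" (3x3 intrinsics, pixels), "extrinsics" (4x4, takes a point from world to camera coordinates); the wrist camera has in their place "T_tool_cam" (4x4, takes a point from camera to tool coordinates, whose origin is the TCP and whose axes are the flange's). Camera axes: x right, y up, looking along -z (the intrinsics and any distortion apply to the point x, -y, -z); pixel columns grow to the right and rows downward; lengths in m; the calibration is good to about 2 mm. A picture is of the moment at which its call begins: read the wrist's pose just before it. calibration takes no time and is no camera call.
- robot.hand_in(): hands the job in; it is judged then, once.
The state is a dict: "time_s": time; "joint_pos": joint angles; "qd": joint speeds; "effort": joint torques, N m; "ee_pos": TCP position; "eef_rot": TCP orientation; "contact_force": force on the tool from outside, world axes, zero at the start; "torque": the same for the moment, N m; "gripper_width": finger opening in m; "finger_force": force on a finger pad.
Only numpy, scipy, OpenCV 4.12 (cv2) and the standard library are available. Lean on these libraries where they do the work, as an engineer would, in place of code of your own. Each camera call takes 0.05 s, during which the arm holds its last target. There are 200 camera calls.

### The job

Close the pressure cooker for cooking: swing the steel clamp bow on its lid clockwise until both its ends are fully home under the pot's two lugs, then push the winged knob in its middle round clockwise until its torque limiter clicks and slips - one click is enough, and leave off before the seventh. Leave the timer and the pie dish where they are.

Things in the scene. Friction and masses are not known exactly. Their poses are not given: they have to be found in the camera images.
- cooker: pressure cooker: steel pot of 220 mm diameter on a cork trivet, full and heavy, it does not move. Origin on the counter under its centre, z up on the common axis of bow, screw and knob; y runs through its two black side handles (at y = +-164, z 58 to 74 mm). The 232 mm lid is on: top at z 134 mm at its edge, 137 at 95 mm from the axis, 149 mid. A small valve at x 74, y -30 is 154 mm high
- lug_1 (a point): underside of the steel lug on the pot's rim above the handle at the cooker's +y, 121 mm from the axis, 120 mm above the counter. The lug is 6 mm thick, reaches 132 mm from the axis and about 45 mm to either side; a lip below its clockwise half stops the bow's end
- lug_2 (a point): the same point of the opposite lug, at the cooker's -y
- bow (a joint): angle of the clamp bow about the vertical axis, clockwise from above increases it: 1.45 when its arms lie over the two handles, ends under the lugs and against their stops (it goes no farther); it starts at 0.1 to 0.75, swung back counter-clockwise. It turns stiffly (0.30 N m, 3 N at an arm) and stays where left
- bow_arm_1 (a point): point on one arm of the bow, 105 mm from the axis, 164 mm above the counter, mid-width and mid-depth of its bar. The bow is a steel bridge bar, level to 117 mm from the axis, 28 mm wide, 14 mm deep (7 mm above and below this point), then bent down and hooked inwards, 142 mm from the axis at the farthest. This arm's end belongs under lug_1
- bow_arm_2 (a point): the same point on the opposite arm of the bow; its end belongs under lug_2
- wing_bar (a point): centre of the knob's wing bar, on the axis, 198 mm above the counter: black bar 104 mm long, 14 mm thick, 24 mm tall (z 186 to 210 mm, core and button to 213), round core of 34 mm diameter in the middle, on a hub of 53 mm diameter with its top at 193 mm. This frame's x runs along the bar, z up. Free space beside and above the wings; the bow's top below them is at 171 mm
- screw (a joint): angle of the clamping screw in the bow, clockwise from above increases it. Starts at 0.2 to 1.9, turns with the knob at 0.19 N m, comes up hard at 3.2, the lid tight, and stays so when let go. If it is screwed tight too early, the knob drags the loose bow along instead of clicking: the bow must be home first
- knob (a joint): how far the knob has slipped on the screw, clockwise increases it: about 0 (free play up to 0.2 either way) while the knob drives the screw; once the screw is tight and the bow held by its stops, the ratchet lets go at about 0.5 N m and each click adds 0.63; the first click is over at 0.35. Turned back it does not slip but unscrews
- timer: white plastic kitchen timer with a turning dial, loose, 72 mm diameter, 59 mm tall, origin at the centre of its underside; leave it alone
- pie_dish: glass pie dish, loose, 240 mm diameter with two lugs along its x, 286 mm over them, 40 mm tall, origin at the centre of its underside; leave it alone

How it is judged:
By the outcome, as a careful person would: the job done as asked, in the order asked, and still so for the second after the job is handed in, with the robot touching nothing.
It also fails if it takes over 72 s, if anything falls off the work surface, if the arm or the gripper's body presses on something with over 40 N, if the wrist force passes 120 N, or if a joint passes its speed limit or range.

## Working session

There is one attempt and no reset: what is moved stays moved. The work goes in short steps, Python scripts to look and compute and a tool call to move; the robot and the scene stay as the last step left them, time stands still between calls to the robot, and variables do not carry over. Pictures are saved under pics/ and viewed, at most 10 in all, crops included, and the job is handed in when it is done.

Besides the shell and the picture viewer there is one more tool, called after "Request:" in YAML: its name, and indented under it one key for each argument. step_arm: Moves the arm, as the interface text tells. Shift numbers are shares of 25 cm and turn numbers shares of 120 degrees, none past 1 either way. Its arguments: {"type":"object","properties":{"series":{"type":"array"}},"required":["series"]}

```bash
mkdir -p pics; python3 - <<'E'
from rig import robot
import cv2,numpy as np
s=robot.observe();print(s)
for n in("top","side"):
    cv2.imwrite(f"pics/{n}0.png",robot.get_image(n)[:,:,::-1]);c=robot.calibration(n);print(n,c)
print(robot.calibration("wrist"))
E
```

```text
{'time_s': 0.0, 'joint_pos': array([ 1.01770730e+00,  3.81206246e-01,  1.29827026e+00, -2.30929872e-05,
        1.46359679e+00, -2.15323177e-01]), 'qd': array([ 7.90436122e-04,  1.91851811e-04, -3.46245201e-04, -3.32975759e-05,
       -4.76653134e-04,  8.08310865e-04]), 'effort': array([ 3.29412342e-04, -4.37925231e+01, -2.24559385e+01,  7.13344943e-02,
        3.52527201e-02, -1.21904045e-04]), 'ee_pos': array([0.18212506, 0.51866761, 0.23812906]), 'eef_rot': array([ 1.68080000e-01,  9.85773080e-01, -6.90650773e-04, -2.66846782e-04]), 'contact_force': array([ 0.22831583, -0.7475619 ,  0.58918098]), 'torque': array([-0.03389935,  0.04606369,  0.03006792]), 'finger_force': 0.0, 'gripper_width': 0.08838917457093431}
top {'mtx': array([[437.13975939,   0.        , 257.74234704],
       [  0.        , 437.13975939, 185.1285649 ],
       [  0.        ,   0.        ,   1.        ]]), 'extrinsics': array([[-5.89772528e-02, -9.98258693e-01, -1.12456403e-03,
         5.48328036e-02],
       [ 9.76413190e-01, -5.79209307e-02,  2.07996270e-01,
        -5.83515403e-01],
       [-2.07699220e-01, 
[... 393 characters left out ...]
    [-0.46432925, -0.81865521,  0.33793787,  0.21140821],
       [ 0.16952171,  0.29235863,  0.94116355, -1.3873637 ],
       [ 0.        ,  0.        ,  0.        ,  1.        ]])}
{'mtx': array([[278.15219914,   0.        , 253.58896207],
       [  0.        , 278.15219914, 189.48624354],
       [  0.        ,   0.        ,   1.        ]]), 'T_tool_cam': array([[-4.88301773e-04,  9.54908845e-01,  2.96898737e-01,
         7.82295856e-02],
       [ 9.99999822e-01,  3.64200478e-04,  4.73304229e-04,
         1.54255444e-03],
       [ 3.43831732e-04,  2.96898915e-01, -9.54908852e-01,
        -1.46171531e-01],
       [ 0.00000000e+00,  0.00000000e+00,  0.00000000e+00,
         1.00000000e+00]])}
```

View pics/top0.png

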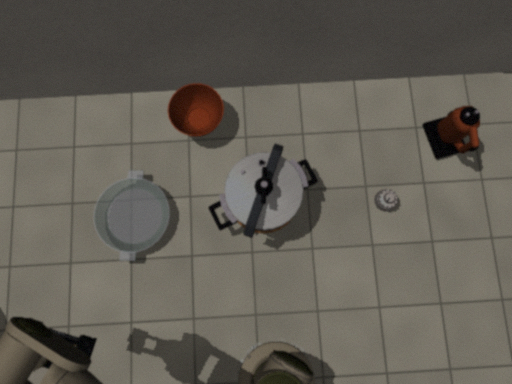

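View pics/side0.png

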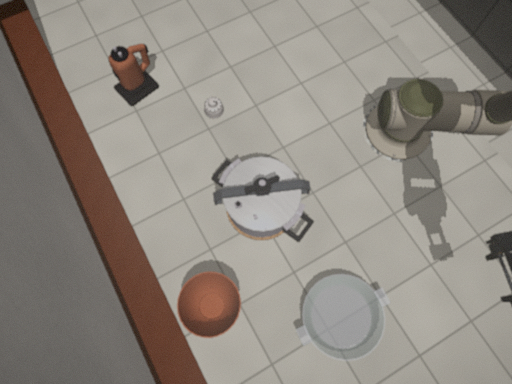

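The top view shows the cooker knob at about (264,185), the bow from (277,148) to (249,233), and the handles at (308,173) and (221,214). In the side view the knob is at (262,184). I'll enlarge both views.

```bash
cat > h.py <<'E'
from rig import robot
import cv2,numpy as np
from scipy.spatial.transform import Rotation as R
def cam(n,s=None):
    c=robot.calibration(n)
    if n=="wrist":
        T=np.eye(4);T[:3,:3]=R.from_quat(s['eef_rot']).as_matrix();T[:3,3]=s['ee_pos']
        return c["mtx"],np.linalg.inv(T@c["T_tool_cam"])
    return c["mtx"],c["extrinsics"]
def at_z(K,E,px,z):
    d=np.linalg.inv(K)@[px[0],px[1],1];d=E[:3,:3].T@(d*[1,-1,-1]);o=-E[:3,:3].T@E[:3,3]
    return o+d*(z-o[2])/d[2]
def proj(K,E,p):
    q=E[:3,:3]@p+E[:3,3];q=K@(q*[1,-1,-1]);return q[:2]/q[2]
E
python3 - <<'E'
from h import *
t=cv2.imread("pics/top0.png")[120:250,200:330];s=cv2.imread("pics/side0.png")[125:255,200:330]
im=np.hstack([cv2.resize(a,(400,400),interpolation=cv2.INTER_CUBIC) for a in(t,s)])
cv2.imwrite("pics/crop0.png",cv2.convertScaleAbs(im,alpha=1.8,beta=20))
for n,k,hs in(("top",(264,185),[(308,173),(221,214)]),("side",(262,184),[(224,170),(299,227)])):
    K,E=cam(n);print(n,at_z(K,E,k,.213).round(3),[at_z(K,E,h,.07).round(3) for h in hs])
K,E=cam("top");print([at_z(K,E,p,.171).round(3) for p in((277,148),(249,233))])
K,E=cam("side");print([at_z(K,E,p,.171).round(3) for p in((216,196),(308,187))])
E
```

```text
top [0.553 0.005 0.213] [array([ 0.613, -0.138,  0.07 ]), array([0.5  , 0.138, 0.07 ])]
side [0.559 0.009 0.213] [array([ 0.611, -0.137,  0.07 ]), array([0.502, 0.139, 0.07 ])]
[array([ 0.67 , -0.041,  0.171]), array([0.427, 0.054, 0.171])]
[array([ 0.682, -0.037,  0.171]), array([0.44 , 0.069, 0.171])]
```

View pics/crop0.png

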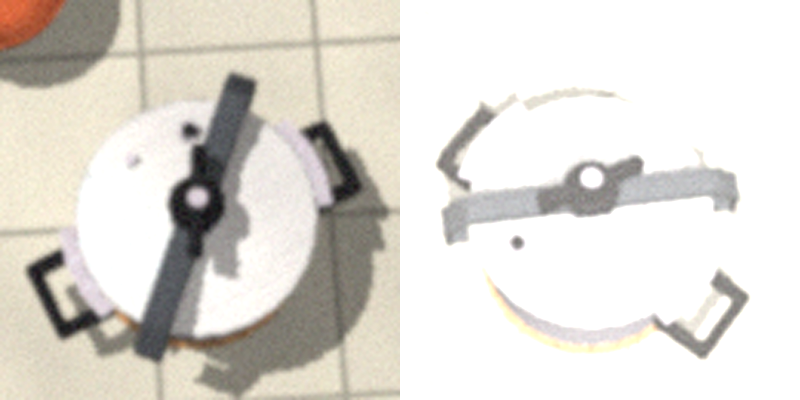

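Request:
step_arm:
  series:
    - [[-1,-0.83,-0.82,-0.04,0,0,0],[-1,-0.83,-0.82,-0.04,0,0,0],[-1,-0.83,-0.82,-0.04,0,0,0],[-1,-0.83,-0.82,-0.04,0,0,0],[-1,-0.83,-0.82,-0.04,0,0,0],[-1,-0.83,-0.82,-0.04,0,0,0],[-1,-0.83,-0.82,-0.04,0,0,0],[-1,-0.83,-0.82,-0.04,0,0,0]]

```text
time_s: 0.9
ee_pos: [0.3103, 0.2563, 0.2487]
eef_rot: [0.169, 0.986, 0.0, -0.0]
contact_force: [-0.3, -0.3, 0.8]
gripper_width: 0.0266
finger_force: 0.0
```

Request:
step_arm:
  series:
    - [[-1,-0.83,-0.82,-0.04,0,0,0.025],[-1,-0.83,-0.82,-0.04,0,0,0.025],[-1,-0.83,-0.82,-0.04,0,0,0.025],[-1,-0.83,-0.82,-0.04,0,0,0.025],[-1,-0.83,-0.82,-0.04,0,0,0.025],[-1,-0.83,-0.82,-0.04,0,0,0.025],[-1,-0.83,-0.82,-0.04,0,0,0.025],[-1,-0.83,-0.82,-0.04,0,0,0.025],[-1,-0.83,-0.82,-0.04,0,0,0.025]]

```text
time_s: 1.8
ee_pos: [0.4375, -0.0038, 0.2586]
eef_rot: [0.193, 0.981, 0.0, -0.0]
contact_force: [-0.0, 0.8, -0.2]
gripper_width: 0.0004
finger_force: 0.0
```

```bash
python3 - <<'E'
from h import *
s=robot.observe();print(s['time_s'],s['ee_pos'],s['eef_rot'],s['joint_pos'].round(2),s['contact_force'],s['torque'])
im=robot.get_image("wrist")[:,:,::-1];cv2.imwrite("pics/w0.png",cv2.convertScaleAbs(im,alpha=1.5))
K,E=cam("wrist",s);c=np.array([.556,.004,0])
for z,r,a in((.213,0,0),(.171,.105,157.6),(.171,.105,-22.4),(.07,.148,112)):
  a=np.radians(a);print(proj(K,E,c+[r*np.cos(a),r*np.sin(a),z]).round())
np.savez("w0.npz",K=K,E=E)
E
```

```text
1.8 [ 0.43750745 -0.00379024  0.25858869] [ 1.92715239e-01  9.81254647e-01  1.67355679e-04 -3.55838497e-04] [-0.28  0.17  1.55  0.    1.43 -1.46] [-0.01826656  0.76658215 -0.20771998] [0.00175662 0.05115711 0.06578586]
[313. 330.]
[311. 197.]
[299. 376.]
[380. 172.]
```

View pics/w0.png

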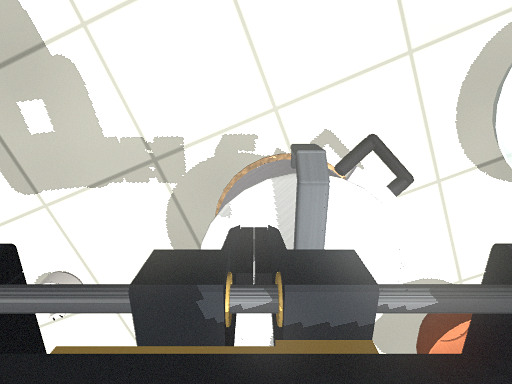

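The bow's near arm is centred at about (312,197), against a predicted (311,197). The handle fits too, so the pose is confirmed. Next I'll go down beside the arm and sweep it.

Request:
step_arm:
  series:
    - [[-1,0,0,0.42,0,0,0],[-1,0,0,0.42,0,0,0],[-1,0,0,0.42,0,0,0],[-1,0,0,0.42,0,0,0]]

```text
time_s: 2.25
ee_pos: [0.4379, -0.0047, 0.1542]
eef_rot: [0.193, 0.981, 0.0, -0.001]
contact_force: [-0.1, -0.6, 0.9]
gripper_width: 0.0004
finger_force: 0.0
```

Request:
step_arm:
  series:
    - [[-1,-0.004,0.05,0,0,0,0],[-1,-0.007,0.082,0,0,0,0],[-1,0.002,0.119,0,0,0,0.042],[-1,0.008,0.157,0,0,0,0.083],[-1,0.011,0.195,0,0,0,0.125],[-1,0.011,0.233,0,0,0,0.167],[-1,0.007,0.272,0,0,0,0.208],[-1,0,0.309,0,0,0,0.25],[-1,0,0.309,0,0,0,0.25]]

```text
time_s: 3.15
ee_pos: [0.4684, 0.0671, 0.155]
eef_rot: [0.441, 0.898, 0.001, 0.001]
contact_force: [0.1, -0.2, 0.2]
gripper_width: 0.0005
finger_force: 0.0
```

Request:
step_arm:
  series:
    - [[-1,0.009,0.037,0,0,0,0.042],[-1,0.016,0.075,0,0,0,0.083],[-1,0.017,0.095,0,0,0,0.104]]

```text
time_s: 3.45
ee_pos: [0.4836, 0.0845, 0.1547]
eef_rot: [0.536, 0.844, 0.0, 0.0]
contact_force: [-3.5, -0.5, 2.7]
gripper_width: 0.0004
finger_force: 1.6
```

```bash
python3 - <<'E'
from h import *
s=robot.observe();print(s['time_s'],s['ee_pos'],s['joint_pos'].round(2),s['contact_force'],s['torque'])
t=robot.get_image("top")[110:260,190:340,::-1];w=robot.get_image("side")[110:260,190:340,::-1]
im=np.hstack([cv2.resize(a,(400,400),interpolation=cv2.INTER_CUBIC) for a in(t,w)])
cv2.imwrite("pics/c1.png",im)
E
```

```text
3.45 [0.48362636 0.08446322 0.15466449] [-0.07  0.36  1.59 -0.    1.18 -0.51] [-3.47903219 -0.49871866  2.70879319] [-0.12271654  0.48966406  0.03328058]
```

View pics/c1.png

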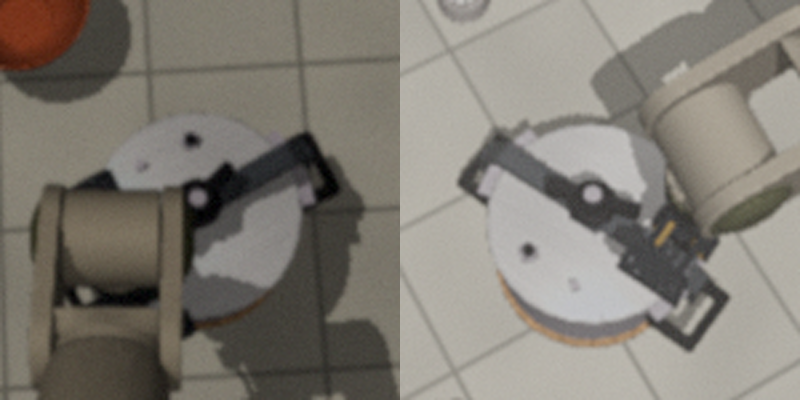

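Both views show the bow being driven, its far arm now almost over the far handle. I'll push on gently until the force rises at the stop.

Request:
step_arm:
  series:
    - [[-1,0.002,0.012,0,0,0,0.014],[-1,0.004,0.024,0,0,0,0.027],[-1,0.004,0.024,0,0,0,0.027]]

```text
time_s: 3.85
ee_pos: [0.4883, 0.0875, 0.1541]
eef_rot: [0.559, 0.829, 0.0, -0.0]
contact_force: [-1.6, 0.6, 0.7]
gripper_width: 0.0004
finger_force: 0.6
```

Request:
step_arm:
  series:
    - [[-1,0,0.01,0,0,0,0.01],[-1,0,0.01,0,0,0,0.01]]

```text
time_s: 4.05
ee_pos: [0.4889, 0.0881, 0.1539]
eef_rot: [0.568, 0.823, -0.002, -0.002]
contact_force: [-11.4, -1.4, 6.8]
gripper_width: -0.0
finger_force: 6.1
```

Request:
step_arm:
  series:
    - [[-1,0,0.012,0,0,0,0],[-1,0,0.012,0,0,0,0],[-1,0,0.012,0,0,0,0]]

```text
time_s: 4.35
ee_pos: [0.4891, 0.0882, 0.1539]
eef_rot: [0.567, 0.823, -0.004, -0.004]
contact_force: [-26.2, -9.2, 15.6]
gripper_width: 0.0003
finger_force: 14.3
```

Request:
step_arm:
  series:
    - [[-1,0,-0.12,0,0,0,0],[-1,0,-0.12,-0.2,0,0,0],[-0.1,0,-0.12,-0.4,0,0,0],[0.36,0,-0.12,-0.56,0,0,0],[0.36,0,-0.12,-0.56,0,0,0],[0.36,0,-0.12,-0.56,0,0,0]]

```text
time_s: 4.95
ee_pos: [0.4657, 0.0786, 0.294]
eef_rot: [0.568, 0.823, 0.0, 0.001]
contact_force: [-0.1, -0.1, -0.3]
gripper_width: 0.0301
finger_force: 0.0
```

```bash
python3 - <<'E'
from h import *
s=robot.observe();print(s['time_s'],s['ee_pos'],s['eef_rot'],s['joint_pos'].round(2),s['contact_force'],s['torque'],s['gripper_width'])
w=robot.get_image("side")[:,:,::-1];cv2.imwrite("pics/side2.png",w)
t=robot.get_image("top")[:,:,::-1];cv2.imwrite("pics/top2.png",t)
im=np.hstack([cv2.resize(a,(400,400),interpolation=cv2.INTER_CUBIC) for a in(t[120:250,200:330],w[125:255,200:330])])
cv2.imwrite("pics/c2.png",im)
E
```

```text
4.95 [0.46571728 0.07857267 0.29404303] [5.68008726e-01 8.23022003e-01 4.41541070e-04 8.21206565e-04] [-0.08  0.2   1.39 -0.    1.54 -0.45] [-0.07883869 -0.11379703 -0.26974557] [-0.1033953   0.00329975 -0.01613831] 0.03014793855152725
```

View pics/c2.png

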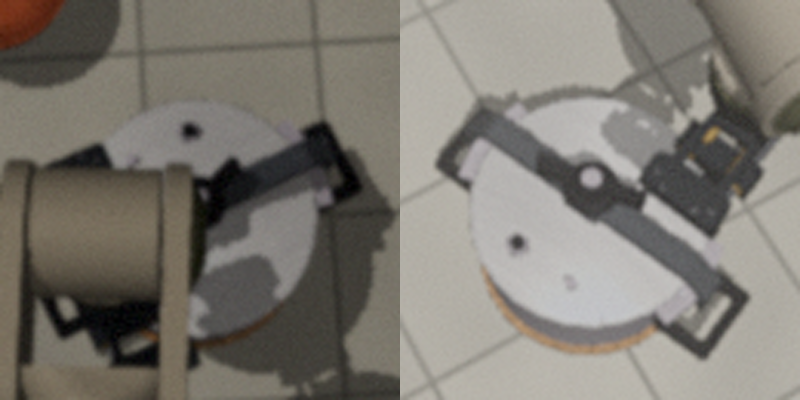

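The side view shows the bow lying over both handles. The wing bar runs from (545,165) to (640,203) in the crop, and it turned along with the bow. I'll move over the knob.

Request:
step_arm:
  series:
    - [[0.36,-0.404,0.233,0,0,0,0.257],[0.36,-0.404,0.233,0,0,0,0.257],[0.36,-0.404,0.233,0,0,0,0.257],[0.36,-0.404,0.233,0,0,0,0.257],[0.36,-0.404,0.233,0,0,0,0.257],[0.36,-0.404,0.233,0,0,0,0.257]]

```text
time_s: 5.65
ee_pos: [0.5555, 0.005, 0.2928]
eef_rot: [0.766, 0.643, -0.001, -0.001]
contact_force: [-0.4, -0.4, -0.4]
gripper_width: 0.0602
finger_force: 0.0
```

```bash
python3 - <<'E'
from h import *
s=robot.observe();print(s['time_s'],s['ee_pos'],s['eef_rot'],s['joint_pos'].round(2),s['contact_force'],s['torque'],s['gripper_width'])
im=robot.get_image("wrist")[:,:,::-1];cv2.imwrite("pics/w1.png",cv2.convertScaleAbs(im,alpha=1.5))
K,E=cam("wrist",s);c=np.array([.556,.005,0])
print(proj(K,E,c+[0,0,.213]).round(), [proj(K,E,c+[.052*np.cos(a),.052*np.sin(a),.21]).round() for a in np.radians([-52,128])])
K,E=cam("side");a,b=[at_z(K,E,p,.205) for p in((247.1,178.6),(278,191))];print(a,b,np.degrees(np.arctan2(*(b-a)[[1,0]])))
E
```

```text
5.65 [0.55551143 0.00502027 0.29280782] [ 7.65747216e-01  6.43140987e-01 -5.58906376e-04 -7.47674619e-04] [-0.2   0.36  1.17  0.    1.61 -0.03] [-0.41380276 -0.35366857 -0.35604988] [-0.08292096  0.05373548 -0.02862092] 0.0601668949854136
[256. 199.] [array([298., 234.]), array([209., 158.])]
[ 0.58540343 -0.02784157  0.205     ] [0.5291394  0.04630671 0.205     ] 127.19137897623696
```

View pics/w1.png

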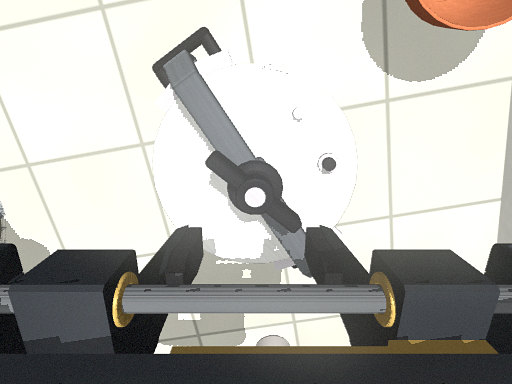

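The button is at (256,197), against a predicted (256,199). The wing ends are at (210,158) and (297,226), as computed. I'll lower now and turn clockwise.

Request:
step_arm:
  series:
    - [[0.36,0,0,0.2,0,0,0],[0.36,0,0,0.415,0,0,0],[0.36,0,0,0.415,0,0,0],[0.36,0,0,0.415,0,0,0]]

```text
time_s: 6.1
ee_pos: [0.5559, 0.005, 0.1907]
eef_rot: [0.766, 0.643, -0.0, -0.0]
contact_force: [-0.1, -0.6, 1.2]
gripper_width: 0.0601
finger_force: 0.0
```

Request:
step_arm:
  series:
    - [[0.36,0,0,0,0,0,0.05],[0.36,0,0,0,0,0,0.1],[0.36,0,0,0,0,0,0.15],[0.36,0,0,0,0,0,0.2],[0.36,0,0,0,0,0,0.25]]

```text
time_s: 6.6
ee_pos: [0.5566, 0.0046, 0.1932]
eef_rot: [0.907, 0.42, 0.001, 0.001]
contact_force: [-1.5, -1.6, -0.2]
gripper_width: 0.06
finger_force: 2.9
```

```bash
cat > st.py <<'E'
from h import *
s=robot.observe();print(s['time_s'],s['ee_pos'].round(4),'theta',np.degrees(np.arctan2(*R.from_quat(s['eef_rot']).as_matrix()[[1,0],1])).round(1),s['joint_pos'].round(2),s['contact_force'].round(1),s['torque'].round(2))
E
python3 st.py
```

```text
6.6 [0.5566 0.0046 0.1932] theta -40.3 [-0.2   0.43  1.36 -0.    1.35  0.5 ] [-1.5 -1.6 -0.2] [-0.32  0.27  0.18]
```

Request:
step_arm:
  series:
    - [[0.36,0,0,0.012,0,0,0.05],[0.36,0,0,0.012,0,0,0.1],[0.36,0,0,0.012,0,0,0.15],[0.36,0,0,0.012,0,0,0.2],[0.36,0,0,0.012,0,0,0.25]]

```text
time_s: 7.1
ee_pos: [0.5565, 0.0046, 0.1905]
eef_rot: [0.985, 0.171, 0.002, 0.001]
contact_force: [-4.3, -1.6, 2.4]
gripper_width: 0.0599
finger_force: 3.1
```

```bash
python3 st.py
```

```text
7.1 [0.5565 0.0046 0.1905] theta -70.3 [-0.2   0.43  1.36 -0.    1.34  1.02] [-4.3 -1.6  2.4] [-0.16  0.59  0.18]
```

Request:
step_arm:
  series:
    - [[0.36,0,0,0,0,0,0.05],[0.36,0,0,0,0,0,0.1],[0.36,0,0,0,0,0,0.15],[0.36,0,0,0,0,0,0.2],[0.36,0,0,0,0,0,0.25]]

```text
time_s: 7.6
ee_pos: [0.5564, 0.0046, 0.1905]
eef_rot: [0.996, -0.09, 0.002, 0.001]
contact_force: [-3.5, -0.6, 1.6]
gripper_width: 0.0599
finger_force: 3.0
```

```bash
python3 st.py
```

```text
7.6 [0.5564 0.0046 0.1905] theta -100.3 [-0.2   0.43  1.36 -0.    1.34  1.55] [-3.5 -0.6  1.6] [-0.16  0.65  0.16]
```

Request:
step_arm:
  series:
    - [[0.36,0,0,0,0,0,0.05],[0.36,0,0,0,0,0,0.1],[0.36,0,0,0,0,0,0.15],[0.36,0,0,0,0,0,0.2],[0.36,0,0,0,0,0,0.25]]

```text
time_s: 8.1
ee_pos: [0.5563, 0.0047, 0.1904]
eef_rot: [0.939, -0.344, 0.002, 0.0]
contact_force: [-2.6, -0.3, 2.0]
gripper_width: 0.0601
finger_force: 3.0
```

```bash
python3 st.py
```

```text
8.1 [0.5563 0.0047 0.1904] theta -130.3 [-0.2   0.43  1.36 -0.    1.34  2.07] [-2.6 -0.3  2. ] [-0.07  0.76  0.19]
```

Request:
step_arm:
  series:
    - [[0.36,0,0,0,0,0,0.05],[0.36,0,0,0,0,0,0.1],[0.36,0,0,0,0,0,0.15],[0.36,0,0,0,0,0,0.2],[0.36,0,0,0,0,0,0.25]]

```text
time_s: 8.6
ee_pos: [0.5568, 0.0048, 0.1904]
eef_rot: [0.818, -0.576, 0.002, -0.001]
contact_force: [-0.4, 0.2, 0.4]
gripper_width: 0.06
finger_force: 0.3
```

```bash
python3 st.py
```

```text
8.6 [0.5568 0.0048 0.1904] theta -160.3 [-0.2   0.43  1.36 -0.    1.34  2.59] [-0.4  0.2  0.4] [ 0.04  0.17 -0.03]
```

Request:
step_arm:
  series:
    - [[0.36,0,0,0,0,0,0.03],[0.36,0,0,0,0,0,0.05]]

```text
time_s: 8.8
ee_pos: [0.5568, 0.0048, 0.1903]
eef_rot: [0.787, -0.617, 0.002, -0.001]
contact_force: [-0.6, -0.6, -0.2]
gripper_width: 0.0603
finger_force: 0.3
```

```bash
python3 st.py
```

```text
8.8 [0.5568 0.0048 0.1903] theta -166.2 [-0.2   0.43  1.36 -0.    1.34  2.7 ] [-0.6 -0.6 -0.2] [0.07 0.19 0.03]
```

Request:
step_arm:
  series:
    - [[0.36,0,0,0,0,0,0.03],[0.36,0,0,0,0,0,0.06]]

```text
time_s: 9.0
ee_pos: [0.5569, 0.0047, 0.1904]
eef_rot: [0.747, -0.665, 0.002, -0.001]
contact_force: [-0.6, 0.2, 0.4]
gripper_width: 0.06
finger_force: 1.7
```

```bash
python3 st.py
```

```text
9.0 [0.5569 0.0047 0.1904] theta -173.4 [-0.2   0.43  1.36 -0.    1.34  2.82] [-0.6  0.2  0.4] [-0.08  0.23  0.18]
```

The torque dropped to about 0 and then built up again, which suggests a click. The wrist is near its range limit, so I'll lift, turn back half a turn, and push again to confirm.

Request:
step_arm:
  series:
    - [[0.36,0,0,0,0,0,-0.07],[0.36,0,0,0,0,0,-0.12],[0.36,0,0,-0.18,0,0,-0.12],[0.36,0,0,-0.18,0,0,-0.15],[0.36,0,0,-0.18,0,0,-0.5],[0.36,0,0,-0.18,0,0,-0.5],[0.36,0,0,-0.18,0,0,-0.5],[0.36,0,0,-0.18,0,0,-0.5],[0.36,0,0,-0.18,0,0,-0.5],[0.36,0,0,-0.18,0,0,-0.5]]

```text
time_s: 10.0
ee_pos: [0.5565, 0.0049, 0.235]
eef_rot: [0.98, -0.201, 0.002, -0.0]
contact_force: [-0.7, -0.5, 0.1]
gripper_width: 0.0599
finger_force: 0.0
```

Request:
step_arm:
  series:
    - [[0.36,0,0,0,0,0,-0.6],[0.36,0,0,0,0,0,-0.6],[0.36,0,0,0,0,0,-0.6],[0.36,0,0,0,0,0,-0.6],[0.36,0,0,0,0,0,-0.6],[0.36,0,0,0,0,0,-0.6],[0.36,0,0,0,0,0,-0.6],[0.36,0,0,0,0,0,-0.6],[0.36,0,0,0,0,0,-0.6]]

```text
time_s: 10.9
ee_pos: [0.5563, 0.0048, 0.2341]
eef_rot: [0.911, 0.413, 0.001, 0.001]
contact_force: [0.1, 0.9, 0.2]
gripper_width: 0.0596
finger_force: 0.0
```

Request:
step_arm:
  series:
    - [[0.36,0,0,0,0,0,-0.5],[0.36,0,0,0,0,0,-0.5],[0.36,0,0,0,0,0,-0.5],[0.36,0,0,0,0,0,-0.5],[0.36,0,0,0,0,0,-0.5],[0.36,0,0,0,0,0,-0.5],[0.36,0,0,0,0,0,-0.5],[0.36,0,0,0,0,0,-0.5]]

```text
time_s: 11.7
ee_pos: [0.5563, 0.0048, 0.2338]
eef_rot: [0.584, 0.812, 0.001, 0.001]
contact_force: [-0.1, -0.3, 0.3]
gripper_width: 0.0597
finger_force: 0.0
```

```bash
python3 st.py; python3 - <<'E'
from h import *
im=robot.get_image("wrist")[:,:,::-1];cv2.imwrite("pics/w2.png",cv2.convertScaleAbs(im,alpha=1.5))
E
```

```text
11.7 [0.5563 0.0048 0.2338] theta 18.6 [-0.2   0.39  1.29 -0.    1.45 -0.53] [-0.1 -0.3  0.3] [-0.06 -0.   -0.04]
```

View pics/w2.png

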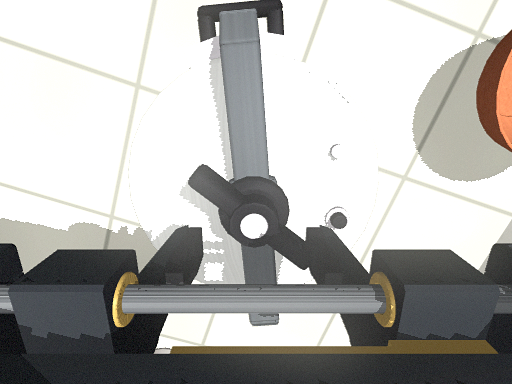

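The wing runs from (197,178) to (300,262), roughly 39° clockwise of the finger line, so the fingers are clear of it. The bow still lies over the handle. Lowering to push on slowly.

Request:
step_arm:
  series:
    - [[0.36,0,0,0.176,0,0,0],[0.36,0,0,0.176,0,0,0],[0.36,0,0,0.176,0,0,0.05],[0.36,0,0,0.176,0,0,0.1]]

```text
time_s: 12.15
ee_pos: [0.5562, 0.0048, 0.1897]
eef_rot: [0.668, 0.744, 0.0, 0.0]
contact_force: [0.5, -0.3, -2.6]
gripper_width: 0.06
finger_force: 1.8
```

```bash
python3 st.py
```

```text
12.15 [0.5562 0.0048 0.1897] theta 6.2 [-0.2   0.43  1.36  0.    1.35 -0.31] [ 0.5 -0.3 -2.6] [-0.08 -0.04  0.1 ]
```

Request:
step_arm:
  series:
    - [[0.36,0,0,0,0,0,0.04],[0.36,0,0,0,0,0,0.08]]

```text
time_s: 12.35
ee_pos: [0.5564, 0.0047, 0.1896]
eef_rot: [0.727, 0.686, 0.0, 0.001]
contact_force: [1.9, -0.7, -3.1]
gripper_width: 0.06
finger_force: 6.9
```

```bash
python3 st.py
```

```text
12.35 [0.5564 0.0047 0.1896] theta -3.3 [-0.2   0.43  1.36 -0.    1.35 -0.15] [ 1.9 -0.7 -3.1] [-0.18 -0.26  0.46]
```

Request:
step_arm:
  series:
    - [[0.36,0,0,0,0,0,0.04],[0.36,0,0,0,0,0,0.08]]

```text
time_s: 12.55
ee_pos: [0.5567, 0.0045, 0.1896]
eef_rot: [0.782, 0.623, 0.0, 0.001]
contact_force: [3.7, -2.7, -4.6]
gripper_width: 0.0599
finger_force: 12.9
```

```bash
python3 st.py
```

```text
12.55 [0.5567 0.0045 0.1896] theta -12.9 [-0.2   0.43  1.36 -0.    1.34  0.02] [ 3.7 -2.7 -4.6] [-0.3  -0.31  0.85]
```

Request:
step_arm:
  series:
    - [[0.36,0,0,0,0,0,0.04]]

```text
time_s: 12.65
ee_pos: [0.5568, 0.0044, 0.1897]
eef_rot: [0.807, 0.59, 0.001, 0.001]
contact_force: [5.4, -3.0, -5.0]
gripper_width: 0.0598
finger_force: 16.3
```

```bash
python3 st.py
```

```text
12.65 [0.5568 0.0044 0.1897] theta -17.6 [-0.2   0.43  1.36 -0.    1.34  0.1 ] [ 5.4 -3.  -5. ] [-0.35 -0.36  1.11]
```

Request:
step_arm:
  series:
    - [[0.36,0,0,0,0,0,0.04]]

```text
time_s: 12.75
ee_pos: [0.5567, 0.0043, 0.1896]
eef_rot: [0.831, 0.556, 0.0, 0.001]
contact_force: [0.1, 0.1, -0.9]
gripper_width: 0.0598
finger_force: 0.0
```

```bash
python3 st.py
```

```text
12.75 [0.5567 0.0043 0.1896] theta -22.4 [-0.2   0.43  1.36 -0.    1.34  0.19] [ 0.1  0.1 -0.9] [-0.02  0.06 -0.01]
```

Request:
step_arm:
  series:
    - [[0.36,0,0,0,0,0,0.04]]

```text
time_s: 12.85
ee_pos: [0.5564, 0.0046, 0.1899]
eef_rot: [0.854, 0.52, 0.001, 0.001]
contact_force: [0.4, -0.5, -2.2]
gripper_width: 0.0601
finger_force: 1.1
```

```bash
python3 st.py
```

```text
12.85 [0.5564 0.0046 0.1899] theta -27.3 [-0.2   0.43  1.36 -0.    1.35  0.27] [ 0.4 -0.5 -2.2] [-0.21 -0.04  0.07]
```

That was an unmistakable click: torque built to 1.1 N m and then dropped to 0. I'll back off and retreat.

Request:
step_arm:
  series:
    - [[0.36,0,0,0,0,0,-0.06],[0.36,0,0,0,0,0,-0.12],[0.36,0,0,-0.2,0,0,-0.12],[0.36,0,0,-0.4,0,0,-0.12],[0.36,0.4,0,-0.5,0,0,-0.12],[0.36,0.7,0,-0.5,0,0,-0.12],[0.36,0.7,0,-0.5,0,0,-0.12],[0.36,0.7,0,-0.5,0,0,-0.12]]

```text
time_s: 13.65
ee_pos: [0.6355, 0.1641, 0.3153]
eef_rot: [0.78, 0.625, 0.001, 0.0]
contact_force: [0.6, -1.1, -0.5]
gripper_width: 0.0598
finger_force: 0.0
```

```bash
python3 st.py; python3 - <<'E'
from h import *
t,w=[robot.get_image(n)[:,:,::-1] for n in("top","side")]
im=np.hstack([cv2.resize(a,(400,400),interpolation=cv2.INTER_CUBIC) for a in(t[120:250,200:330],w[125:255,200:330])])
cv2.imwrite("pics/c3.png",im)
E
```

```text
13.65 [0.6355 0.1641 0.3153] theta -12.6 [0.07 0.55 0.8  0.   1.79 0.29] [ 0.6 -1.1 -0.5] [-0.15  0.09  0.01]
```

View pics/c3.png

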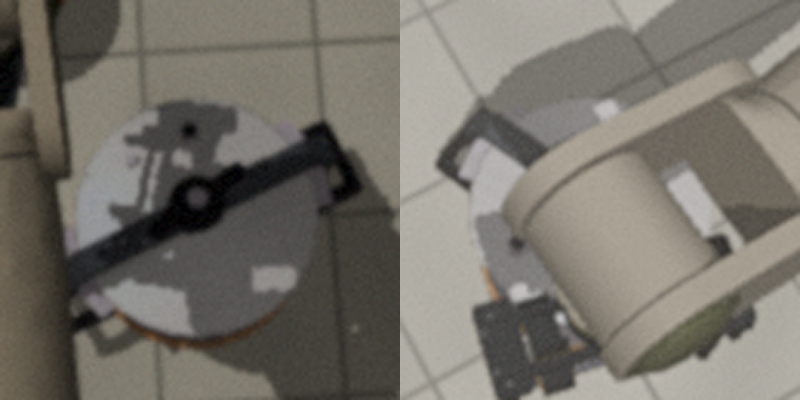

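The bow lies over both handles in the top view, from (330,150) to (75,270), and the arm is clear. Handing in.

```bash
python3 -c "
from rig import robot
print(robot.hand_in())"
```

```text
the job is handed in; nothing more can be done
None
```

I closed the cooker and handed the job in: the clamp bow is home against its stops under both lugs, and I turned the knob clockwise through one certain click, probably two. The timer and the pie dish were not touched.

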